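# Pack the brass ball and close the case

## Robot

A 6-joint arm with a two-finger parallel gripper is mounted at the origin on the work surface. World frame = base frame: x ahead of the robot, y to its left, z up, the work surface at z = 0. Lengths are in mm, angles in rad, forces in N, time in s.
With the tool pointing down it reaches from about 275 to 1000 mm from the base axis. Payload 8.4 kg.
Tool frame: the origin (TCP) lies at the very end of the fingers, on their centre line; the grasp point (between the pads) lies manip.pinch_z behind it (manip.pinch_z is the distance from the TCP to the grasp point, in mm); z points along the fingers, y is the line along which they close (so a half turn about z gives the same grasp; the last joint's range is limited). The gripper opens to 85 mm and grips with 20 to 120 N. Pads are 22 mm wide; open, the fingers measure 114 mm over their backs; the gripper's body (76 mm by 85 mm) begins 54 mm behind the grasp point. The pads swing forward as they close: fully open they stand 13 mm farther back than shut.
Start: joints at [1.251, 0.353, 1.633, -0, 1.155, -0.002], TCP at [195.297, 593.706, 231.281] pointing down, gripper open.
Joint ranges: [-2.63, 2.63], [-0.92, 2.1], [0.06, 2.66], [-1.3, 4.44], [0, 2.69], [-3.02, 3.02]. Speed limits (rad/s): [2.22, 2.22, 2.79, 3.14, 3.14, 3.14].

## Interface

Orientations are given as a unit quaternion [x, y, z, w].
In Python, from workcell import manip gives the robot as it stands. The module is installed in compiled form; this text tells all that it offers.
- The arm moves only by the tool servo_tool, never from a script. Its argument "rows" is a list of rows, each a list of 7 numbers: the turn, a rotation vector about the tool's x, y, z in rad, then the shift along the tool's x, y, z in cm, then the finger opening in cm, from 0 to 8.54. A call has 1 to 5 rows; each row shifts and turns the commanded pose from where the row before left it, along the tool's axes as they then stand; what a row does not reach is not made up. A row lasts 1/10 s, in which the tool goes at most 50 mm and 8.59 degrees, less where a joint would pass 70% of its speed; a pose out of reach is approached as far as the arm can. A call with a gripper value outside its range is refused whole. The fingers move at their own pace and stop on an object; "newtons" is the grip in N (left out, the last holds). Time passes only in rows, so rows that do not move let the fingers close. It gives the time, the measured TCP pose, the force, the opening and the grip force at its end, in the units of the state.
- manip.get_obs(): the state, without advancing time (a new reading comes with each control period).
- manip.snapshot(name): name is "side" or "top" or "wrist"; returns a dict with "color" (480x640x3 uint8, blue, green, red), "range_z" (480x640 float32, mm along the optical axis (not along the pixel's ray), 0 where there is no reading), "camera_matrix" (3x3 intrinsics, pixels), "eye" and "attitude" of the camera in the world. Camera axes: x right, y up, looking along -z (the intrinsics and any distortion apply to the point x, -y, -z); pixel columns grow to the right and rows downward; lengths in mm; the calibration is good to about 2 mm. A picture is of the moment at which its call begins.
- manip.finish_job(): hands the job in; it is judged then, once.
Trained networks look in the newest picture that a camera, given by its name, has taken for a name from the list of things; names that differ only in an ending like _2 or _b are one class to them, and where a whole thing is asked for, a point or a joint stands for the part that bears it (a point fixed in the world has none). Each returns a list of dicts, best first, with "confidence" (0 to 1); they miss things now and then, are a little off and sometimes report something else, mostly with a low value. They report only what shows in the picture. A call takes as long as a camera call.
- manip.boxes_of(query, camera): "extent" ([left, top, right, bottom] in pixels, round what is visible of it).
- manip.masks_of(query, camera): "region" (480x640 bool, what is visible of it) and "extent" ([left, top, right, bottom] in pixels, round what is visible of it).
The state is a dict: "t": time; "joints": joint angles; "qd": joint speeds; "tau": joint torques, N m; "ee_pos": TCP position; "tcp_rot": TCP orientation; "force": force on the tool from outside, world axes, zero at the start; "torque": the same for the moment, N m; "finger_gap": opening from 0.0 (shut) to 1.0 (fully open); "finger_force": force on a finger pad.
Only numpy, scipy, OpenCV 4.12 (cv2) and the standard library are available. Lean on these libraries where they do the work, as an engineer would, in place of code of your own. Each camera call takes 0.05 s, during which the arm holds its last target. There are 200 camera calls.

## Task

Pack the brass ball for transport: lower it gently into the yellow rubber nest on the floor of the open green case and let it go, without dropping it or jamming it down. Then swing the grey lid shut without slamming it and press it fully home with light pressure only, and finally push the red handle of the toggle clamp down until it snaps over and lies level against its stop. Leave the steel ball and the two large brass bushings where they are.

Things in the scene. Friction and masses are not known exactly. Their poses are not given: they have to be found in the camera images.
- case: Green open-topped plastic case fixed to the table, 170 (x) x 180 (y) x 105 mm high outside, walls and floor 6 mm thick, inside depth 99 mm. Origin: centre of its underside. z up; -x is its front (robot) side, the lid's hinge is along its upper +x edge, the clamp is on its +y side. It stands at varying places and yaw.
- nest_floor (a point): Centre of the yellow rubber ring (the nest: 52 mm outer and 40 mm inner diameter, 10 mm high) on the case's inner floor; this point is on the inner floor, 6 mm above the case's underside. A ball sitting in the nest has its centre 32 mm above this point.
- brass_ball: The polished brass ball to be packed, 60 mm diameter, about 0.25 kg. Its origin is a point on its skin that turns with the ball; use the centre instead.
- brass_ball_center (a point): Centre of the brass ball. At the start it sits 32 mm above the table in a fixed black rubber ring (52 mm outer diameter, 10 mm high), one of two such rings; the steel ball sits in the other.
- steel_ball_center (a point): Centre of a bright steel ball, 60 mm diameter, in the other ring; must be left alone.
- lid (a joint): Angle of the lid in rad: 0 shut, 1.57 upright, up to 2.0 leaning back away from the robot. The hinge is stiff: the lid stays where it is left; moving its free edge takes about 2 to 4 N.
- lid_hinge (a point): Middle of the lid's hinge line: 85 mm in +x from the case's centre and 105.5 mm above its underside; the axis is the case's y. Its axes turn with the lid: -x runs along the plate to the free edge, z is the outward normal (up when shut).
- lid_edge (a point): Middle of the free edge, on the outer face, of the smooth grey lid plate without a handle, 170 (hinge to free edge) x 180 x 10 mm thick (in the hinge point's frame it occupies z = 0 to 10 mm). This point is 170 mm from the hinge. Starts open, leaning back.
- clamp (a joint): Angle of the clamp's red handle in rad above level: 1.15 is open (start), 0 is closed with the handle level, pointing away from the case in the case's +y. A spring drives it away from 0.4 rad both ways: it springs open above, snaps shut below. Pushing the red grip takes up to about 10 N, less later. A small steel hold-down arm goes down on the lid with it.
- clamp_pivot (a point): Pivot of the red handle: in the case's frame at x = 0, y = 125 mm, height 120 mm above the case's underside; its axis is the case's x axis. The handle is a round bar 115 mm long (plus rounded end) from the pivot; the red grip, 20 mm thick, covers 45 to 115 mm from the pivot.
- clamp_grip (a point): Point on the upper skin of the red grip, 85 mm from the pivot along the handle: the place to push. Moves with the handle.
- bushing_a: Large brass flanged bushing standing on the clamp's side of the case, nearer the robot, flange 76 mm diameter, 50 mm high; origin centre of its underside. Leave alone.
- bushing_b: The same kind of bushing standing on the clamp's side, farther from the robot. Leave alone.

How it is judged:
By the outcome, as a careful person would: the job done as asked, in the order asked, and still so for the second after the job is handed in, with the robot touching nothing.
It also fails if it takes over 69 s, if anything falls off the work surface, if the arm or the gripper's body presses on something with over 40 N, if the wrist force passes 120 N, or if a joint passes its speed limit or range.

## Working session

There is one attempt and no reset: what is moved stays moved. The work goes in short steps, Python scripts to look and compute and a tool call to move; the robot and the scene stay as the last step left them, time stands still between calls to the robot, and variables do not carry over. Pictures are saved under pics/ and viewed, at most 10 in all, crops included, and the job is handed in when it is done.

Besides the shell and the picture viewer there is one more tool, called after "Request:" as name(argument=value, ...) on one line, values as JSON. servo_tool: Moves the arm, as the interface text tells. Its arguments: {"type":"object","properties":{"rows":{"type":"array"},"newtons":{"type":"number"}},"required":["rows"]}

```bash
mkdir -p pics; cat > h.py <<'E'
import numpy as np, cv2
from scipy.spatial.transform import Rotation as R
from workcell import manip
def rot(a):
    a=np.array(a,float)
    return a if a.shape==(3,3) else R.from_quat(a).as_matrix()
def cloud(s):
    K=np.array(s["camera_matrix"]);z=s["range_z"].astype(float)
    v,u=np.mgrid[0:480,0:640]
    p=np.stack([(u-K[0,2])/K[0,0]*z,-(v-K[1,2])/K[1,1]*z,-z],-1)
    w=p@rot(s["attitude"]).T+np.array(s["eye"]); w[z<=0]=np.nan
    return w
def sphere(p,r=30):
    from scipy.optimize import least_squares
    p=p[~np.isnan(p).any(1)];c0=np.median(p,0)-[0,0,15]
    f=least_squares(lambda c:np.linalg.norm(p-c,axis=1)-r,c0,loss='soft_l1')
    return f.x
E
python3 - <<'E'
from h import *
print(manip.get_obs(),manip.pinch_z)
ims=[]
for c in("top","side"):
    s=manip.snapshot(c);w=cloud(s);np.savez(f"{c}.npz",w=w,c=s["color"])
    print(c,s["eye"],s["attitude"],[k for k in s])
    cv2.imwrite(f"pics/{c}0.png",s["color"])
    for q in("brass_ball","steel_ball_center","case","nest_floor","lid","clamp_grip","bushing_a"):
        for m in manip.masks_of(q,c)[:3]:
            p=w[m["region"]];print(c,q,round(m["confidence"],2),m["extent"],np.nanmedian(p,0).round(0),sphere(p).round(1) if 'ball' in q else '')
E
```

```text
{'t': 0.0, 'joints': array([ 1.25057620e+00,  3.53654725e-01,  1.63417509e+00,  2.20479817e-05,
        1.15522897e+00, -2.37440102e-03]), 'qd': array([-0.00031104, -0.00108154,  0.00053726,  0.00057186, -0.00060242,
        0.00080117]), 'tau': array([ 1.99564318e-03, -6.05228090e+01, -3.42080534e+01,  2.85400338e-04,
        9.00878134e-03,  2.34737217e-05]), 'ee_pos': array([195.14297602, 593.21648695, 230.54006862]), 'tcp_rot': array([ 1.58259095e-01,  9.87397347e-01, -7.21931194e-04, -1.27681034e-04]), 'force': array([ 0.09389898,  0.91447937, -0.57405204]), 'torque': array([-2.74802562e-02, -2.79322706e-05,  2.85429017e-02]), 'finger_force': 0.0, 'finger_gap': 1.0029981205133465} 18.700000000000003
top [337.1808433   -9.13741788 933.26913323] [-0.07610728  0.08120841  0.71438662 -0.69084343] ['color', 'range_z', 'camera_matrix', 'eye', 'attitude']
top brass_ball 0.79 [444.2, 205.4, 468.7, 237.2] [ 575. -301.   52.] [ 580.9 -307.5   30.5]
top brass_ball 0.18 [205.8, 127.7, 378.4, 289.5] [606.  -3.  99.] [590.7  -0.7  92.1]
top steel_ball_center 0.65 [437.6, 277.7, 463.8, 307.0] 
[... 601 characters left out ...]
.11213029] [ 0.44132826 -0.11509756 -0.23080744  0.85948231] ['color', 'range_z', 'camera_matrix', 'eye', 'attitude']
side brass_ball 0.86 [426.1, 352.3, 462.5, 389.0] [ 568. -316.   50.] [ 580.1 -305.4   32.2]
side steel_ball_center 0.82 [339.5, 382.6, 373.9, 423.2] [ 421. -296.   52.] [ 428.8 -284.1   32.2]
side case 0.8 [274.5, 137.3, 412.4, 323.7] [583. -18.  89.] 
side nest_floor 0.66 [274.4, 142.8, 417.0, 323.8] [584. -15.  88.] 
side lid 0.79 [354.8, 141.8, 419.5, 261.9] [639. -41. 200.] 
side clamp_grip 0.91 [301.5, 149.8, 312.7, 206.7] [573. 147. 193.] 
side bushing_a 0.9 [225.5, 212.1, 256.4, 238.0] [448. 264.  32.] 
side bushing_a 0.85 [290.9, 191.5, 313.0, 221.3] [608. 269.  33.]
```

View pics/top0.png

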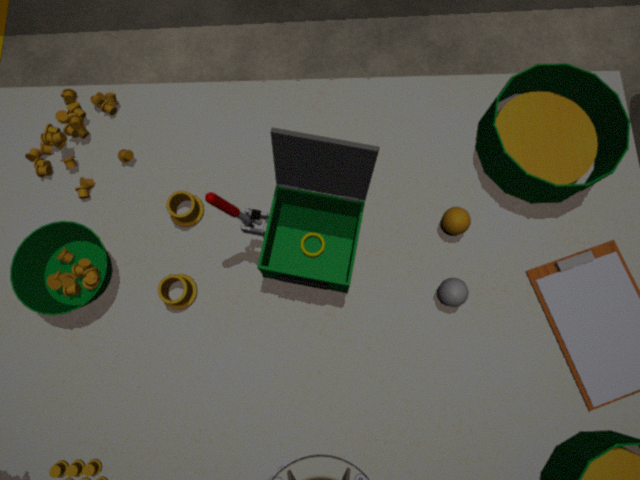

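View pics/side0.png

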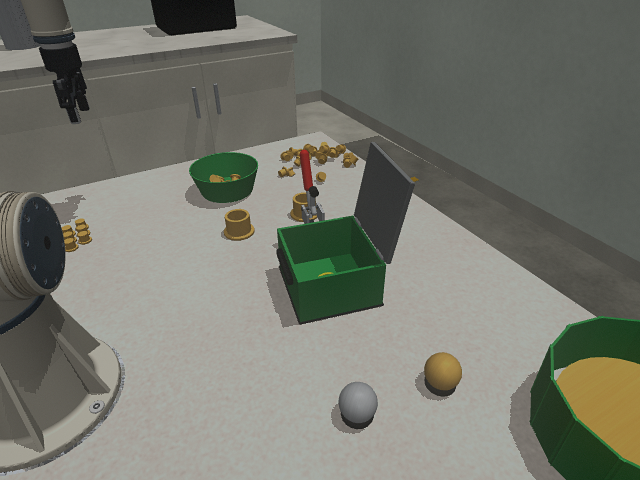

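```bash
python3 - <<'E'
from h import *
for c in("top","side"):
    d=np.load(f"{c}.npz");w=d["w"];hsv=cv2.cvtColor(d["c"],cv2.COLOR_BGR2HSV)
    h,s=hsv[...,0],hsv[...,1]
    roi=(w[...,0]>420)&(w[...,0]<760)&(abs(w[...,1])<260)
    g=roi&(h>40)&(h<90)&(s>60)
    rim=g&(w[...,2]>100)&(w[...,2]<111)
    P=w[rim][:,:2].astype(np.float32); print(c,"rim",len(P),cv2.minAreaRect(P),P.min(0),P.max(0))
    y=roi&(h>20)&(h<35)&(s>120)&(w[...,2]<40); print("yellow",y.sum(), np.nanmean(w[y],0) if y.any() else '')
    if y.sum()>5: print(cv2.minAreaRect(w[y][:,:2].astype(np.float32)))
    r=roi&((h<8)|(h>172))&(s>120); p=w[r]; print("red",len(p),p.min(0),p.max(0))
    lid=roi&(w[...,2]>125)&(s<50); p=w[lid]
    if len(p): 
        m=np.median(p,0);n=np.linalg.svd(p-m,full_matrices=False)[2]; print("lid",len(p),m,n[2],p.min(0),p.max(0))
E
```

```text
top rim 1124 ((544.0704956054688, -1.4747314453125), (180.2254638671875, 171.72377014160156), 77.2018814086914) [ 441.12216  -106.744705] [645.6798  104.31375]
yellow 460 [538.93224138 140.56349252  12.0046226 ]
((545.609130859375, 1.8818359375), (240.23422241210938, 516.0772705078125), 0.13266362249851227)
red 373 [447.36806391 -50.60493538  81.89025868] [658.70009754 171.84784951 265.03689815]
lid 4057 [645.17039027 -21.31513177 214.31355383] [-0.9406768   0.05509438  0.33480109] [ 546.33491535 -115.29184793  125.01030019] [684.59226088 168.59410623 274.92483624]
side rim 1080 ((543.0767822265625, 0.00689697265625), (185.65966796875, 173.1728515625), 76.34801483154297) [ 439.8131  -107.45879] [643.6616  106.16395]
yellow 54 [508.92481543 170.39278688  10.7925899 ]
((504.5379638671875, 165.30282592773438), (247.80941772460938, 206.3137664794922), 68.86063385009766)
red 339 [563.53073931 105.72586752 157.50208951] [589.4263754  168.93149257 236.45589827]
lid 4133 [638.29307902 -35.8687732  202.16579118] [-0.94229449  0.02227213  0.33404349] [ 542.60250662 -115.83693824  125.00050328] [681.07388383 138.18466804 274.42063131]
```

The top view shows the case around (312,240) with its nest at (313,244), the open lid at (325,165) and the red handle at (222,205). The brass ball is at (455,221), the steel ball at (452,292) and the bushings at (184,208) and (177,291). The side view agrees. Next I refine the case, nest and lid.

```bash
cat >> h.py <<'E'
def step(target,yawdeg=None,n=5,Rt=None,cur=None,Rc=None):
    "tool-frame row (rad, cm) from current pose to target (tool down, tool y at yawdeg)"
    o=manip.get_obs(); p=np.array(o["ee_pos"]) if cur is None else cur; Rc=rot(o["tcp_rot"]) if Rc is None else Rc
    if Rt is None and yawdeg is not None:
        a=np.radians(yawdeg); y=np.array([np.cos(a),np.sin(a),0]);z=np.array([0,0,-1.]);Rt=np.stack([np.cross(y,z),y,z],1)
    if Rt is None: Rt=Rc
    rv=R.from_matrix(Rc.T@Rt).as_rotvec(); d=Rc.T@(np.array(target)-p)/10
    print("total rot",rv.round(4),"shift cm",d.round(2),"| per row/",n,(rv/n).round(4),(d/n).round(3))
E
python3 - <<'E'
from h import *
from scipy.optimize import least_squares
for c in("top","side"):
    d=np.load(f"{c}.npz");w=d["w"];hsv=cv2.cvtColor(d["c"],cv2.COLOR_BGR2HSV)
    h,s=hsv[...,0],hsv[...,1];x,y,z=w[...,0],w[...,1],w[...,2]
    g=(x>420)&(x<680)&(abs(y)<125)&(h>40)&(h<90)&(s>60)&(z>103)&(z<108)
    P=w[g][:,:2]
    def f(q):
        co,si=np.cos(q[2]),np.sin(q[2]);D=P-q[:2]
        a=np.abs(D@[co,si]);b=np.abs(D@[-si,co])
        sd=lambda A,B:np.maximum(a-A,b-B)
        return np.abs(sd(82,87))
    q=least_squares(f,[543.6,-.7,-.23],loss='soft_l1').x;print(c,len(P),q[:2],np.degrees(q[2]),np.abs(f(q)).mean(), "z",np.median(w[g][:,2]))
    ye=(abs(x-544)<60)&(abs(y)<60)&(h>20)&(h<35)&(s>120)&(z<35)
    print("yellow",ye.sum(),cv2.minEnclosingCircle(w[ye][:,:2].astype(np.float32)),np.median(w[ye],0))
    co,si=np.cos(q[2]),np.sin(q[2])
    a=(x-q[0])*co+(y-q[1])*si;b=-(x-q[0])*si+(y-q[1])*co
    L=(z>125)&(abs(b)<85)&(a>60)&(a<180); p=w[L];m=np.median(p,0);n=np.linalg.svd(p-m,full_matrices=False)[2][2]
    print("lid",len(p),n,np.degrees(np.arctan2(n[1],n[0])),m,"top z",np.percentile(p[:,2],99.5), "a at top",np.nanmedian(a[L&(z>262)]))
step([580.5,-306.5,120],77,21)
E
```

```text
top 843 [543.22876487  -1.51773072] -12.884536445590626 1.5498953031025098 z 104.5731672674425
yellow 195 ((542.6310424804688, -1.5615026950836182), 25.452402114868164) [541.53982439  -1.6768891   14.86652697]
lid 4919 [-0.95714405  0.21894081  0.18957898] 167.11561080992897 [645.81470457 -24.95447142 215.96339472] top z 273.3179163761331 a at top 116.92655048608823
side 809 [541.65595181  -0.92401654] -12.908282205125419 1.8822509555773663 z 105.45970021374012
yellow 19 ((545.8966064453125, 20.90544891357422), 13.173808097839355) [545.54812866  20.78063429  16.60666632]
lid 3381 [-0.95798198  0.21807211  0.18631982] 167.17589110549022 [641.31196384 -34.32471283 208.25788469] top z 273.7486832155417 a at top 115.89441801455351
total rot [ 0.     -0.     -0.0909] shift cm [-64.72 -73.48  11.13] | per row/ 21 [ 0.     -0.     -0.0043] [-3.082 -3.499  0.53 ]
```

Request:
servo_tool(rows=[[0,0,0,-3.08,-3.5,0,8.5],[0,0,0,-3.08,-3.5,0,8.5],[0,0,0,-3.08,-3.5,0,8.5],[0,0,0,-3.08,-3.5,0,8.5],[0,0,0,-3.08,-3.5,0,8.5]], newtons=30)

```text
t: 1.3
ee_pos: [287.3, 377.7, 231.4]
tcp_rot: [0.158, 0.987, 0.0, 0.0]
force: [1.6, -0.6, -0.3]
finger_gap: 0.999
finger_force: 0.0
```

Request:
servo_tool(rows=[[0,0,0,-3.08,-3.5,0,8.5],[0,0,0,-3.08,-3.5,0,8.5],[0,0,0,-3.08,-3.5,0,8.5],[0,0,0,-3.08,-3.5,0,8.5],[0,0,0,-3.08,-3.5,0,8.5]])

```text
t: 1.8
ee_pos: [379.0, 163.3, 231.7]
tcp_rot: [0.158, 0.987, 0.0, 0.0]
force: [0.7, 0.2, 0.1]
finger_gap: 1.0
finger_force: 0.0
```

Request:
servo_tool(rows=[[0,0,0,-3.08,-3.5,0,8.5],[0,0,0,-3.08,-3.5,0,8.5],[0,0,0,-3.08,-3.5,0,8.5],[0,0,0,-3.08,-3.5,0,8.5],[0,0,0,-3.08,-3.5,0,8.5]])

```text
t: 2.3
ee_pos: [470.7, -51.4, 231.6]
tcp_rot: [0.158, 0.987, 0.0, 0.0]
force: [0.5, 0.3, -0.1]
finger_gap: 0.996
finger_force: 0.0
```

Request:
servo_tool(rows=[[0,0,0,-3.08,-3.5,0,8.5],[0,0,0,-3.08,-3.5,0,8.5],[0,0,0,-3.08,-3.5,0,8.5],[0,0,0,-3.08,-3.5,0,8.5],[0,0,-0.09,-3.0,-3.4,0,8.5]])

```text
t: 2.8
ee_pos: [561.8, -264.6, 231.3]
tcp_rot: [0.114, 0.994, -0.0, 0.0]
force: [1.2, 0.9, -0.2]
finger_gap: 0.997
finger_force: 0.0
```

```bash
python3 - <<'E'
from h import *
o=manip.get_obs();print(o["t"],o["ee_pos"],o["qd"].round(2),o["force"])
s=manip.snapshot("wrist");w=cloud(s);cv2.imwrite("pics/w1.png",s["color"])
for m in manip.masks_of("brass_ball","wrist")[:2]:
    print(m["confidence"],m["extent"],sphere(w[m["region"]]))
step([580.5,-306.5,120],77,3)
E
```

```text
2.8 [ 561.78033522 -264.64564537  231.31014095] [-0.5   0.51 -0.73  0.01  0.22 -1.48] [ 1.21425168  0.9332611  -0.24173185]
0.72 [243.9, 204.3, 305.8, 266.3] [ 579.27020708 -306.46785137   31.52922252]
total rot [-0.0017  0.0021 -0.0009] shift cm [-2.56 -3.4  11.12] | per row/ 3 [-0.0006  0.0007 -0.0003] [-0.855 -1.132  3.707]
```

Request:
servo_tool(rows=[[0,0,0,0,0,3.7,8.5],[0,0,0,0,0,3.7,8.5],[0,0,0,0,0,3.7,8.5],[0,0,0,0,0,0,8.5],[0,0,0,0,0,0,8.5]])

```text
t: 3.4
ee_pos: [561.2, -262.3, 120.6]
tcp_rot: [0.114, 0.994, 0.0, -0.001]
force: [0.6, -0.0, 0.5]
finger_gap: 0.994
finger_force: 0.0
```

```bash
python3 - <<'E'
from h import *
o=manip.get_obs();print(o["t"],o["ee_pos"],o["qd"].round(2),o["force"])
s=manip.snapshot("wrist");w=cloud(s);cv2.imwrite("pics/w2.png",s["color"])
for m in manip.masks_of("brass_ball","wrist")[:2]:
    print(m["confidence"],m["extent"],sphere(w[m["region"]]))
step([580,-306.5,10],77,3)
E
```

```text
3.4 [ 561.1795997  -262.2596252   120.63149706] [-0.   -0.04 -0.04 -0.    0.   -0.  ] [ 0.59360209 -0.00766333  0.47060526]
0.81 [208.2, 241.6, 303.9, 336.4] [ 579.67710163 -306.58418723   31.57326867]
total rot [-0.0006  0.0029 -0.0008] shift cm [-2.65 -3.84 11.26] | per row/ 3 [-0.0002  0.001  -0.0003] [-0.882 -1.28   3.753]
```

View pics/w2.png

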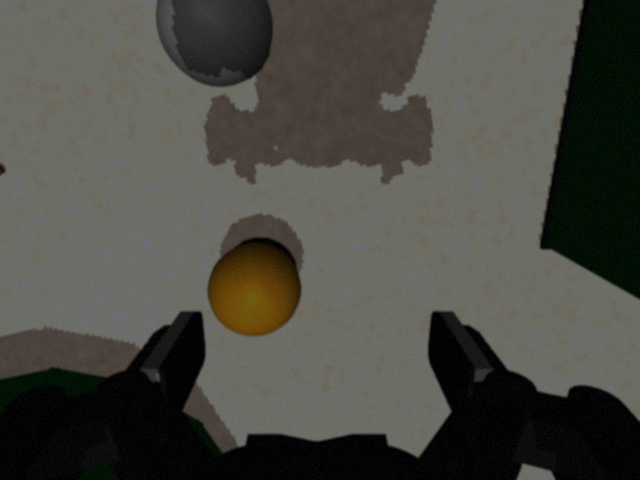

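The wrist view shows the brass ball at (254,290) between and ahead of the fingers, with the steel ball clear at (215,40). I align, then descend.

Request:
servo_tool(rows=[[0,0,0,-1.3,-1.9,0,8.5],[0,0,0,-1.3,-1.9,0,8.5],[0,0,0,0,0,2.5,8.5],[0,0,0,0,0,2.5,8.5],[0,0,0,0,0,0,8.5]])

```text
t: 4.0
ee_pos: [577.2, -305.1, 69.5]
tcp_rot: [0.114, 0.994, 0.0, -0.001]
force: [-0.3, -0.1, -0.5]
finger_gap: 0.995
finger_force: 0.0
```

```bash
python3 - <<'E'
from h import *
o=manip.get_obs();print(o["t"],o["ee_pos"],o["force"]);step([579.8,-306.5,10],77,3)
E
```

```text
4.0 [ 577.15928601 -305.06644045   69.4964559 ] [-0.25542326 -0.07728994 -0.48206173]
total rot [ 0.0006 -0.0021 -0.0012] shift cm [-0.3  -0.08  5.95] | per row/ 3 [ 0.0002 -0.0007 -0.0004] [-0.101 -0.028  1.983]
```

Request:
servo_tool(rows=[[0,0,0,-0.3,-0.08,2.0,8.5],[0,0,0,0,0,2.0,8.5],[0,0,0,0,0,1.0,8.5],[0,0,0,0,0,0.95,8.5],[0,0,0,0,0,0,8.5]])

```text
t: 4.5
ee_pos: [580.7, -306.8, 10.9]
tcp_rot: [0.114, 0.994, 0.0, -0.0]
force: [-0.4, -0.0, 0.6]
finger_gap: 0.995
finger_force: 0.0
```

Request:
servo_tool(rows=[[0,0,0,0,0,0,7.0],[0,0,0,0,0,0,6.0],[0,0,0,0,0,0,5.0],[0,0,0,0,0,0,5.0],[0,0,0,0,0,0,5.0]], newtons=30)

```text
t: 5.0
ee_pos: [581.5, -307.5, 12.0]
tcp_rot: [0.114, 0.994, -0.0, 0.001]
force: [-1.8, -0.9, 5.5]
finger_gap: 0.685
finger_force: 31.3
```

Request:
servo_tool(rows=[[0,0,0,0,0,-0.5,5.0],[0,0,0,0,0,-1.0,5.0],[0,0,0,0,0,-1.5,5.0],[0,0,0,0,0,-2.0,5.0],[0,0,0,0,0,0,5.0]])

```text
t: 5.5
ee_pos: [582.8, -307.8, 64.4]
tcp_rot: [0.114, 0.994, -0.001, 0.002]
force: [0.2, -0.6, -1.9]
finger_gap: 0.688
finger_force: 32.8
```

```bash
python3 - <<'E'
from h import *
o=manip.get_obs();print(o["t"],o["ee_pos"],o["force"],o["finger_gap"],o["finger_force"])
s=manip.snapshot("wrist");w=cloud(s);m=manip.masks_of("brass_ball","wrist")
c=sphere(w[m[0]["region"]]);Rc=rot(o["tcp_rot"]);print(m[0]["confidence"],m[0]["extent"],c,"in tool",Rc.T@(c-o["ee_pos"]))
step([542.5,-1.4,230],77.1,10)
E
```

```text
5.5 [ 582.75813995 -307.83382178   64.35873898] [ 0.1620626  -0.58509885 -1.86173617] 0.6884410639895389 32.786226868629456
0.93 [232.7, 255.7, 403.6, 433.5] [ 581.46889513 -306.69148961   83.66271816] in tool [  1.41598403   0.79660056 -19.31245982]
total rot [-0.0003  0.0015 -0.0026] shift cm [ 10.64  28.89 -16.86] | per row/ 10 [-0.      0.0001 -0.0003] [ 1.064  2.889 -1.686]
```

Request:
servo_tool(rows=[[0,0,0,0,0,-3.0,5.0],[0,0,0,0,0,-3.6,5.0],[0,0,0,0.5,1.3,-3.0,5.0],[0,0,0,1.0,2.8,-2.0,5.0],[0,0,0,1.3,3.5,0,5.0]])

```text
t: 6.1
ee_pos: [572.0, -227.2, 179.2]
tcp_rot: [0.114, 0.993, -0.001, 0.002]
force: [1.2, 0.7, -2.3]
finger_gap: 0.683
finger_force: 33.7
```

Request:
servo_tool(rows=[[0,0,0,1.3,3.5,0,5.0],[0,0,0,1.3,3.5,0,5.0],[0,0,0,1.3,3.5,0,5.0],[0,0,0,1.3,3.5,0,5.0],[0,0,0,1.2,3.3,0,5.0]])

```text
t: 6.6
ee_pos: [546.3, -41.9, 175.9]
tcp_rot: [0.114, 0.994, 0.0, -0.001]
force: [0.8, -0.2, -2.9]
finger_gap: 0.681
finger_force: 33.7
```

Request:
servo_tool(rows=[[0,0,0,0.9,2.5,0,5.0],[0,0,0,0.5,1.4,0,5.0],[0,0,0,0,0,0,5.0],[0,0,0,0,0,0,5.0]])

```text
t: 7.0
ee_pos: [542.5, -2.8, 176.4]
tcp_rot: [0.113, 0.994, -0.0, -0.0]
force: [1.0, -0.3, -1.4]
finger_gap: 0.683
finger_force: 33.6
```

```bash
python3 - <<'E'
from h import *
o=manip.get_obs();print(o["t"],o["ee_pos"],o["force"],o["finger_gap"],o["finger_force"])
s=manip.snapshot("wrist");w=cloud(s);m=manip.masks_of("brass_ball","wrist")
c=sphere(w[m[0]["region"]]);Rc=rot(o["tcp_rot"]);d=Rc.T@(c-o["ee_pos"]);print(m[0]["confidence"],c,"in tool",d)
cv2.imwrite("pics/w3.png",s["color"])
# case from wrist
hsv=cv2.cvtColor(s["color"],cv2.COLOR_BGR2HSV);h,sa=hsv[...,0],hsv[...,1];x,y,z=np.moveaxis(w,-1,0)
ye=(abs(x-544)<50)&(abs(y)<50)&(h>20)&(h<35)&(sa>120)&(z<35)
if ye.sum()>5: print("yellow",ye.sum(),cv2.minEnclosingCircle(w[ye][:,:2].astype(np.float32)))
g=(x>420)&(x<680)&(abs(y)<125)&(h>40)&(h<90)&(z>101)&(z<110)
P=w[g][:,:2];print(len(P),P.min(0),P.max(0))
t=np.array([542.5,-1.5,38.])-Rc@d; print("tcp target",t); step(t,None,5)
E
```

```text
7.0 [542.52206483  -2.75795148 176.44566252] [ 1.04036287 -0.29567908 -1.39846224] 0.682597430745308 33.609373569488525
0.8 [541.3755757   -1.68237217 195.79002922] in tool [  1.36556041   0.77965725 -19.34433278]
yellow 1407 ((543.8345947265625, -0.16264252364635468), 27.57608985900879)
10589 [ 440.07860428 -102.28571979] [636.47194535 124.45741128]
tcp target [543.64648913  -2.57557931  18.6556333 ]
total rot [0. 0. 0.] shift cm [-0.08  0.11 15.79] | per row/ 5 [0. 0. 0.] [-0.016  0.021  3.158]
```

View pics/w3.png

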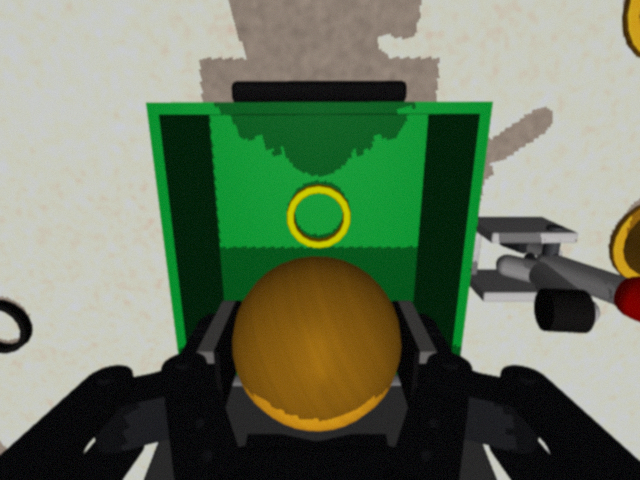

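The wrist view shows the full nest ring at (319,216), the held ball at (317,343) and the empty black ring at (8,325). I fit the ring precisely against the ball.

```bash
python3 - <<'E'
from h import *
o=manip.get_obs()
s=manip.snapshot("wrist");w=cloud(s);m=manip.masks_of("brass_ball","wrist")
c=sphere(w[m[0]["region"]]);Rc=rot(o["tcp_rot"]);d=Rc.T@(c-o["ee_pos"])
hsv=cv2.cvtColor(s["color"],cv2.COLOR_BGR2HSV);h,sa,va=np.moveaxis(hsv,-1,0);x,y,z=np.moveaxis(w,-1,0)
ye=(h>20)&(h<36)&(sa>150)&(z<25)&(z>9)&~m[0]["region"]
ye&=(np.hypot(x-543,y)<40)
from scipy.optimize import least_squares
P=w[ye];f=least_squares(lambda q:np.hypot(P[:,0]-q[0],P[:,1]-q[1])-q[2],[543,0,23],loss='soft_l1');print("ring",f.x,len(P),np.median(P[:,2]))
K=np.array(s["camera_matrix"]);e=cv2.fitEllipse(np.argwhere(ye)[:,::-1].astype(np.float32));print(e)
n=f.x;print("ball",c,"d",d)
t=np.array([n[0],n[1],38.])-Rc@d; print("tcp target",t); step(t,None,5)
E
```

```text
ring [ 5.41271116e+02 -1.68347918e-01  2.26490124e+01] 1383 15.753226039145034
((318.9814453125, 215.03085327148438), (55.845115661621094, 57.14081573486328), 89.43248748779297)
ball [541.51246766  -2.26568338 195.93280468] d [  1.35061162   0.81994084 -19.3579604 ]
tcp target [542.39659786  -1.27947368  18.64216502]
total rot [0. 0. 0.] shift cm [ 0.07  0.2  15.8 ] | per row/ 5 [0. 0. 0.] [0.014 0.04  3.161]
```

Request:
servo_tool(rows=[[0,0,0,0,0.13,2.0,5.0],[0,0,0,0,0,3.0,5.0],[0,0,0,0,0,3.5,5.0],[0,0,0,0,0,3.0,5.0],[0,0,0,0,0,2.0,5.0]])

```text
t: 7.7
ee_pos: [541.9, -1.9, 39.7]
tcp_rot: [0.114, 0.993, -0.0, -0.001]
force: [0.5, -0.1, -2.0]
finger_gap: 0.684
finger_force: 33.6
```

Request:
servo_tool(rows=[[0,0,0,0,0,1.0,5.0],[0,0,0,0,0,0.3,5.0],[0,0,0,0,0,0.2,5.0],[0,0,0,0,0,0.1,5.0],[0,0,0,0,0,0,5.0]])

```text
t: 8.2
ee_pos: [543.5, -1.2, 26.6]
tcp_rot: [0.114, 0.994, 0.0, 0.001]
force: [0.1, -0.6, -1.0]
finger_gap: 0.684
finger_force: 33.6
```

Request:
servo_tool(rows=[[0,0,0,0,0,0.15,5.0],[0,0,0,0,0,0.15,5.0],[0,0,0,0,0,0.1,5.0],[0,0,0,0,0,0,5.0],[0,0,0,0,0,0,5.0]])

```text
t: 8.7
ee_pos: [542.8, -1.1, 21.8]
tcp_rot: [0.114, 0.994, 0.0, -0.0]
force: [-0.5, 1.3, -3.3]
finger_gap: 0.684
finger_force: 33.6
```

Request:
servo_tool(rows=[[0,0,0,0,0,0.1,5.0],[0,0,0,0,0,0,5.0],[0,0,0,0,0,0,5.0]])

```text
t: 9.0
ee_pos: [542.8, -1.1, 20.8]
tcp_rot: [0.114, 0.994, -0.0, -0.0]
force: [-0.1, -0.0, -2.3]
finger_gap: 0.685
finger_force: 33.6
```

Request:
servo_tool(rows=[[0,0,0,0,0,0.1,5.0],[0,0,0,0,0,0,5.0],[0,0,0,0,0,0,5.0]])

```text
t: 9.3
ee_pos: [542.9, -1.1, 19.8]
tcp_rot: [0.114, 0.994, 0.0, 0.0]
force: [0.3, 0.2, -2.3]
finger_gap: 0.681
finger_force: 33.6
```

Request:
servo_tool(rows=[[0,0,0,0,0,0.07,5.0],[0,0,0,0,0,0,5.0],[0,0,0,0,0,0,5.0]])

```text
t: 9.6
ee_pos: [543.1, -1.1, 19.2]
tcp_rot: [0.114, 0.994, 0.0, 0.0]
force: [1.1, -0.1, -0.2]
finger_gap: 0.683
finger_force: 33.7
```

Request:
servo_tool(rows=[[0,0,0,0,0,0.06,5.0],[0,0,0,0,0,0,5.0],[0,0,0,0,0,0,5.0]])

```text
t: 9.9
ee_pos: [543.3, -1.1, 18.7]
tcp_rot: [0.114, 0.994, 0.0, 0.0]
force: [1.1, -1.2, 3.0]
finger_gap: 0.684
finger_force: 33.9
```

The force changes at the expected height, so the ball is seated. I release it and retreat.

Request:
servo_tool(rows=[[0,0,0,0,0,0,6.3],[0,0,0,0,0,0,7.2],[0,0,0,0,0,0,8.5],[0,0,0,0,0,0,8.5],[0,0,0,0,0,0,8.5]])

```text
t: 10.4
ee_pos: [542.7, -1.1, 18.4]
tcp_rot: [0.114, 0.994, -0.0, -0.0]
force: [-0.7, 0.5, 0.1]
finger_gap: 0.996
finger_force: 0.0
```

Request:
servo_tool(rows=[[0,0,0,0,0,-1.0,8.5],[0,0,0,0,0,-2.5,8.5],[0,0,0,0,0,-4.0,8.5],[0,0,0,0,0,-4.5,8.5],[0,0,0,0,0,-4.5,8.5]])

```text
t: 10.9
ee_pos: [542.4, -1.1, 185.7]
tcp_rot: [0.114, 0.994, -0.0, -0.0]
force: [1.3, 0.2, -0.1]
finger_gap: 0.998
finger_force: 0.0
```

```bash
python3 - <<'E'
from h import *
o=manip.get_obs();print(o["t"],o["ee_pos"],o["force"],o["joints"].round(3))
for c in ("wrist","top"):
    s=manip.snapshot(c);w=cloud(s)
    for m in manip.masks_of("brass_ball",c)[:2]: print(c,m["confidence"],m["extent"],sphere(w[m["region"]]))
E
```

```text
10.9 [542.37835845  -1.09258751 185.72613734] [ 1.25833806  0.15715798 -0.12464661] [-0.005  0.276  1.855  0.     1.011 -1.348]
wrist 0.71 [276.5, 184.1, 359.3, 260.8] [ 5.42430966e+02 -3.97206295e-01  3.76500743e+01]
top 0.67 [438.9, 276.9, 465.8, 308.6] [ 429.66446581 -286.14713429   30.70674893]
```

The ball sits in the nest at z≈37.7, as specified. Now I go up, over and behind the lid with fingers closed.

Request:
servo_tool(rows=[[0,0,0,0,0,-4.5,4.0],[0,0,0,0,0,-4.5,0],[0,0,0,0,0,-4.5,0],[0,0,0,-1.5,0,-1.0,0],[0,0,0,-3.5,0,0,0]])

```text
t: 11.6
ee_pos: [591.2, -12.1, 330.3]
tcp_rot: [0.113, 0.994, 0.0, 0.001]
force: [1.6, -0.6, 0.2]
finger_gap: 0.14
finger_force: 0.0
```

Request:
servo_tool(rows=[[0,0,0,-4,0,0,0],[0,0,0,-4,0,0,0],[0,0,0,-3,0,0,0],[0,0,0,0,0,0,0],[0,0,0,0,0,0,0]])

```text
t: 12.1
ee_pos: [697.9, -37.3, 325.9]
tcp_rot: [0.114, 0.994, -0.0, -0.002]
force: [-0.0, 0.6, -0.6]
finger_gap: -0.004
finger_force: 0.0
```

```bash
cat >> h.py <<'E'
C0=np.array([542.2,-1.2,0]);YAW=np.radians(-12.9)
RC=R.from_euler('z',YAW).as_matrix()
def tocase(p): return RC.T@(np.array(p)-C0)
def arc(r,ths,half=11):
    return np.array([[85-r*np.cos(t)+10*np.sin(t)+half,105.5+r*np.sin(t)+10*np.cos(t)] for t in ths])
E
python3 - <<'E'
from h import *
o=manip.get_obs();c=tocase(o["ee_pos"]);print(o["t"],o["ee_pos"],c,o["joints"].round(3),o["force"],o["finger_gap"])
th=np.array([1.76,1.65,1.55,1.45,1.35,1.25,1.15,1.05,.95,.85,.75,.65,.55,.45,.37,.3,.24,.19,.15,.12,.09,.06,.03,0])
A=arc(145,th)
print(A.round(1).tolist())
d=np.diff(A,axis=0);print((-d/10).round(2).tolist())
step(C0+RC@np.array([165,0,247]),77.1,3)
E
```

```text
12.1 [697.91921078 -37.25989565 325.92861302] [159.83941974  -0.38545508 325.92861302] [-0.056  0.407  1.346  0.     1.393 -1.398] [-0.03818037  0.60729413 -0.60546541] -0.004004246644136696
[[133.1, 246.0], [117.4, 249.3], [103.0, 250.7], [88.5, 250.6], [74.0, 249.2], [59.8, 246.3], [45.9, 241.9], [32.5, 236.3], [19.8, 229.3], [7.8, 221.0], [-3.3, 211.7], [-13.4, 201.2], [-22.4, 189.8], [-30.2, 177.6], [-35.6, 167.3], [-39.6, 157.9], [-42.5, 149.7], [-44.5, 142.7], [-45.9, 137.1], [-46.8, 132.8], [-47.5, 128.5], [-48.1, 124.2], [-48.6, 119.8], [-49.0, 115.5]]
[[1.57, -0.32], [1.45, -0.14], [1.45, 0.0], [1.45, 0.15], [1.42, 0.29], [1.39, 0.43], [1.34, 0.57], [1.27, 0.7], [1.2, 0.82], [1.11, 0.94], [1.01, 1.04], [0.9, 1.14], [0.78, 1.22], [0.54, 1.03], [0.4, 0.94], [0.29, 0.82], [0.2, 0.7], [0.14, 0.56], [0.09, 0.43], [0.08, 0.43], [0.06, 0.43], [0.05, 0.43], [0.04, 0.43]]
total rot [-0.0006 -0.0041 -0.0029] shift cm [-0.55  0.05  7.89] | per row/ 3 [-0.0002 -0.0014 -0.001 ] [-0.183  0.015  2.63 ]
```

Request:
servo_tool(rows=[[0,0,0,0,0,2.5,0],[0,0,0,0,0,3.5,0],[0,0,0,0,0,2.0,0],[0,0,0,1.2,0,0,0],[0,0,0,0.7,0,0,0]])

```text
t: 12.6
ee_pos: [678.2, -32.4, 248.7]
tcp_rot: [0.114, 0.994, -0.0, -0.001]
force: [-0.3, -0.2, 0.5]
finger_gap: -0.001
finger_force: 0.0
```

Request:
servo_tool(rows=[[0,0,0,0.8,0,0,0],[0,0,0,0.8,0,-0.16,0],[0,0,0,0.8,0,-0.16,0],[0,0,0,1.0,0,-0.1,0]])

```text
t: 13.0
ee_pos: [647.1, -25.2, 253.9]
tcp_rot: [0.114, 0.994, 0.0, 0.001]
force: [2.7, -1.4, 2.7]
finger_gap: -0.001
finger_force: 1.2
```

```bash
python3 - <<'E'
from h import *
o=manip.get_obs();print(o["t"],tocase(o["ee_pos"]),o["force"])
s=manip.snapshot("side");cv2.imwrite("pics/s2.png",s["color"][60:360,200:600])
E
```

```text
13.0 [1.07582570e+02 3.49087184e-02 2.53904388e+02] [ 2.67126967 -1.40904737  2.72005241]
```

View pics/s2.png

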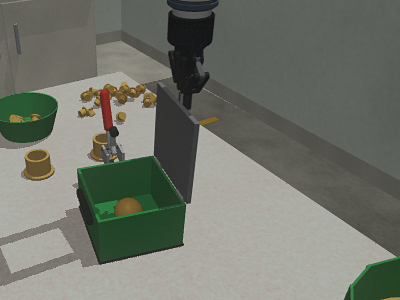

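The lid at crop (175,140) is moving up with the fingers behind it, and the ball sits in the nest at (128,207). I continue along the arc.

Request:
servo_tool(rows=[[0,0,0,1.2,0,0.1,0],[0,0,0,1.45,0,0.1,0],[0,0,0,1.45,0,0.2,0],[0,0,0,1.42,0,0.3,0],[0,0,0,1.4,0,0.45,0]])

```text
t: 13.55
ee_pos: [578.6, -9.4, 241.0]
tcp_rot: [0.114, 0.994, 0.0, 0.0]
force: [2.5, 0.2, -0.1]
finger_gap: -0.005
finger_force: 0.9
```

Request:
servo_tool(rows=[[0,0,0,1.34,0,0.57,0],[0,0,0,1.27,0,0.7,0],[0,0,0,1.2,0,0.82,0]])

```text
t: 13.85
ee_pos: [541.4, -0.8, 220.0]
tcp_rot: [0.114, 0.994, 0.0, -0.0]
force: [1.8, -0.7, 0.6]
finger_gap: -0.002
finger_force: 0.7
```

```bash
python3 - <<'E'
from h import *
o=manip.get_obs();print(o["t"],tocase(o["ee_pos"]),o["force"])
E
```

```text
13.85 [-8.52897977e-01  1.93305367e-01  2.20012910e+02] [ 1.77552219 -0.70739907  0.55261501]
```

Request:
servo_tool(rows=[[0,0,0,1.1,0,1.02,0],[0,0,0,1.0,0,1.14,0],[0,0,0,0.86,0,1.22,0],[0,0,0,0.7,0,1.2,0],[0,0,0,0.5,0,1.0,0]])

```text
t: 14.35
ee_pos: [500.8, 8.5, 163.6]
tcp_rot: [0.114, 0.994, -0.0, -0.001]
force: [-0.7, 0.0, 0.7]
finger_gap: -0.001
finger_force: 0.5
```

Request:
servo_tool(rows=[[0,0,0,0.3,0,0.8,0],[0,0,0,0.2,0,0.6,0],[0,0,0,0.1,0,0.4,0],[0,0,0,0,0,0,0]])

```text
t: 14.75
ee_pos: [496.0, 9.7, 146.0]
tcp_rot: [0.114, 0.994, -0.0, -0.0]
force: [0.4, 0.7, 0.1]
finger_gap: -0.001
finger_force: 0.0
```

```bash
python3 - <<'E'
from h import *
o=manip.get_obs();print(o["t"],tocase(o["ee_pos"]),o["force"])
E
```

```text
14.75 [-47.44993669   0.32999589 145.9994881 ] [0.44566904 0.67351519 0.06023179]
```

Request:
servo_tool(rows=[[0,0,0,0.1,0,0.45,0],[0,0,0,0.1,0,0.45,0],[0,0,0,0.1,0,0.45,0]])

```text
t: 15.05
ee_pos: [493.6, 10.4, 132.8]
tcp_rot: [0.114, 0.994, 0.0, 0.0]
force: [0.1, 0.5, 0.9]
finger_gap: -0.002
finger_force: 0.4
```

Request:
servo_tool(rows=[[0,0,0,0,0,0.3,0],[0,0,0,0,0,0.3,0],[0,0,0,0,0,0.2,0]])

```text
t: 15.35
ee_pos: [493.0, 10.4, 124.6]
tcp_rot: [0.114, 0.994, -0.0, -0.0]
force: [-0.9, -0.3, 1.9]
finger_gap: -0.001
finger_force: 0.4
```

```bash
python3 - <<'E'
from h import *
o=manip.get_obs();print(o["t"],tocase(o["ee_pos"]),o["force"])
for c in("top","side"):
    s=manip.snapshot(c);w=cloud(s);q=(w-C0)@RC
    a,b,z=np.moveaxis(q,-1,0);hs=cv2.cvtColor(s["color"],cv2.COLOR_BGR2HSV)
    m=(a>-80)&(a<78)&(abs(b)<80)&(abs(b)>50)&(z>100)&(z<190)
    A=np.c_[a[m],np.ones(m.sum())];k=np.linalg.lstsq(A,z[m],rcond=None)[0];print(c,m.sum(),"slope",k,"->angle",np.arctan(-k[0]),"z@hinge",k@[85,1])
E
```

```text
15.35 [-50.54920562   0.29853111 124.61067481] [-0.87942561 -0.2580456   1.90972196]
top 206 slope [-6.66385253e-02  1.20171351e+02] ->angle 0.06654014685254743 z@hinge 114.50707672092778
side 1252 slope [-5.89265005e-02  1.21683544e+02] ->angle 0.05885843809971156 z@hinge 116.67479099191664
```

Lid at about 0.06 rad, following the fingers. Pressing home gently.

Request:
servo_tool(rows=[[0,0,0,0,0,0.25,0],[0,0,0,0,0,0.25,0],[0,0,0,0,0,0.15,0],[0,0,0,0,0,0,0]])

```text
t: 15.85
ee_pos: [493.2, 10.4, 118.3]
tcp_rot: [0.114, 0.994, -0.0, -0.0]
force: [0.1, -0.4, 1.2]
finger_gap: 0.0
finger_force: 0.0
```

Request:
servo_tool(rows=[[0,0,0,0,0,0.12,0],[0,0,0,0,0,0,0],[0,0,0,0,0,0,0]])

```text
t: 16.15
ee_pos: [493.3, 10.4, 117.3]
tcp_rot: [0.114, 0.994, -0.0, 0.0]
force: [0.1, -0.4, 1.0]
finger_gap: -0.006
finger_force: 0.0
```

Request:
servo_tool(rows=[[0,0,0,0,0,0.1,0],[0,0,0,0,0,0,0],[0,0,0,0,0,0,0]])

```text
t: 16.45
ee_pos: [493.2, 10.4, 116.2]
tcp_rot: [0.114, 0.994, -0.0, -0.0]
force: [-0.7, 0.3, 1.6]
finger_gap: 0.002
finger_force: 0.0
```

Request:
servo_tool(rows=[[0,0,0,0,0,0.07,0],[0,0,0,0,0,0,0],[0,0,0,0,0,0,0]])

```text
t: 16.75
ee_pos: [493.2, 10.4, 115.6]
tcp_rot: [0.114, 0.994, 0.0, -0.0]
force: [0.6, -0.0, -0.1]
finger_gap: -0.005
finger_force: 0.2
```

Request:
servo_tool(rows=[[0,0,0,0,0,0.05,0],[0,0,0,0,0,0,0],[0,0,0,0,0,0,0]])

```text
t: 17.05
ee_pos: [493.3, 10.4, 115.5]
tcp_rot: [0.114, 0.994, 0.0, 0.0]
force: [-2.3, 0.7, 6.2]
finger_gap: -0.003
finger_force: 3.4
```

The lid stopped at z=115.5, exactly the shut height, with about 6 N. I retreat and check the lid and clamp.

Request:
servo_tool(rows=[[0,0,0,0,0,-1,0],[0,0,0,0,0,-4,0],[0,0,0,0,0,-4.5,0],[0,0,0,0,0,-4.5,0],[0,0,0,0,0,-3,0]])

```text
t: 17.55
ee_pos: [494.0, 10.4, 289.0]
tcp_rot: [0.114, 0.994, 0.0, 0.002]
force: [0.1, 0.9, 0.2]
finger_gap: -0.004
finger_force: 0.0
```

```bash
cat > look.py <<'E'
from h import *
o=manip.get_obs();print(o["t"],tocase(o["ee_pos"]),o["force"],o["joints"].round(2))
for c in("top","side","wrist"):
    s=manip.snapshot(c);w=cloud(s);q=(w-C0)@RC;cv2.imwrite(f"pics/L_{c}.png",s["color"])
    a,b,z=np.moveaxis(q,-1,0);hs=cv2.cvtColor(s["color"],cv2.COLOR_BGR2HSV);h,sa,va=np.moveaxis(hs,-1,0)
    m=(a>-80)&(a<78)&(abs(b)<80)&(abs(b)>(50 if c!="wrist" else -1))&(z>100)&(z<140)
    k=np.linalg.lstsq(np.c_[a[m],np.ones(m.sum())],z[m],rcond=None)[0];print(c,m.sum(),"lid angle",np.arctan(-k[0]),"z@hinge",k@[85,1])
    r=((h<8)|(h>172))&(sa>120)&(abs(a)<40)&(b>100)&(b<270)&(z>100); P=q[r]
    if len(P)>20:
        m0=P.mean(0);d=np.linalg.svd(P-m0,full_matrices=False)[2][0];d*=np.sign(d[1]);print(" red",len(P),m0,"dir",d,"ang",np.arctan2(d[2],d[1]),P.min(0),P.max(0))
    g=(abs(a)<45)&(b>60)&(b<185)&(z>125)&~r&(z<260); P=q[g]
    if len(P): print(" grey",len(P),P.min(0),P.max(0),[ (bb,np.round(P[abs(P[:,1]-bb)<5].max(0)[2],0)) for bb in range(70,180,10) if (abs(P[:,1]-bb)<5).any()])
E
python3 look.py
```

```text
17.55 [-49.58257067   0.52031202 288.98839902] [0.13358828 0.87655667 0.1695596 ] [ 0.02  0.09  1.84 -0.    1.21 -1.32]
top 1398 lid angle -0.0030624248977294414 z@hinge 115.36573657992783
 red 28 [-1.30845301e-01  1.34877298e+02  1.66920847e+02] dir [-0.01430105  0.84712939 -0.5311942 ] ang -0.5600735641838614 [ -6.67162299 103.88536056 159.08924714] [  6.29348981 138.85311505 181.64133494]
 grey 186 [-19.37723891  90.06090846 125.00285446] [ 20.55711061 139.61280774 184.65065634] [(90, np.float64(127.0)), (100, np.float64(182.0)), (110, np.float64(185.0)), (120, np.float64(174.0)), (130, np.float64(158.0)), (140, np.float64(170.0))]
side 1467 lid angle 0.0002938819173284749 z@hinge 116.46482966867434
 red 240 [ -1.38210287 148.61531669 189.98586161] dir [0.08691382 0.41221362 0.90693215] ang 1.1441946620701855 [-10.39646681 110.79057026 157.9086513 ] [  9.18988605 172.61326723 229.44064279]
 grey 282 [-22.08470946  92.23862294 125.07326527] [ 20.37525179 168.43745085 217.36395517] [(90, np.float64(182.0)), (100, np.float64(183.0)), (110, np.float64(182.0)), (120, np.float64(139.0)), (130, np.float64(153.0)), (140, np.float64(175.0)), (150, np.float64(189.0)), (160, np.float64(204.0)), (170, np.float64(217.0))]
wrist 27818 lid angle 0.0018291789896893933 z@hinge 115.38999207777793
 red 3644 [ -3.62931354 155.95937032 204.77382456] dir [0.01251461 0.43552192 0.90009113] ang 1.1201404423286934 [-10.73884049 101.06547512 155.56987748] [  7.6383484  178.30252642 236.29120935]
 grey 2204 [-21.98716229  91.2466765  125.00881123] [ 18.28218905 180.89466039 234.45445485] [(90, np.float64(181.0)), (100, np.float64(183.0)), (110, np.float64(184.0)), (120, np.float64(175.0)), (130, np.float64(162.0)), (140, np.float64(181.0)), (150, np.float64(200.0)), (160, np.float64(225.0)), (170, np.float64(234.0))]
```

```bash
python3 - <<'E'
from h import *
step(C0+RC@np.array([0,122,250]),77.1,4)
th=[1.15,1.05,.95,.85,.75,.65,.55,.48,.42,.37,.3,.2,.1,0]
A=np.array([[113+85*np.cos(t)-10*np.sin(t),120+85*np.sin(t)+10*np.cos(t)] for t in th])
print(A.round(1).tolist());print((np.diff(A,axis=0)*[.1,-.1]).round(2).tolist())
E
```

```text
total rot [ 0.0012  0.0048 -0.0026] shift cm [-4.87 12.14  3.8 ] | per row/ 4 [ 0.0003  0.0012 -0.0007] [-1.216  3.036  0.951]
[[138.6, 201.7], [146.6, 198.7], [154.3, 195.0], [161.6, 190.5], [168.4, 185.3], [174.6, 179.4], [180.2, 173.0], [183.8, 168.1], [186.5, 163.8], [188.6, 160.1], [191.2, 154.7], [194.3, 146.7], [196.6, 138.4], [198.0, 130.0]]
[[0.8, 0.3], [0.77, 0.37], [0.73, 0.45], [0.68, 0.52], [0.62, 0.59], [0.56, 0.64], [0.35, 0.48], [0.28, 0.43], [0.21, 0.37], [0.26, 0.54], [0.31, 0.8], [0.23, 0.83], [0.14, 0.84]]
```

View pics/L_wrist.png

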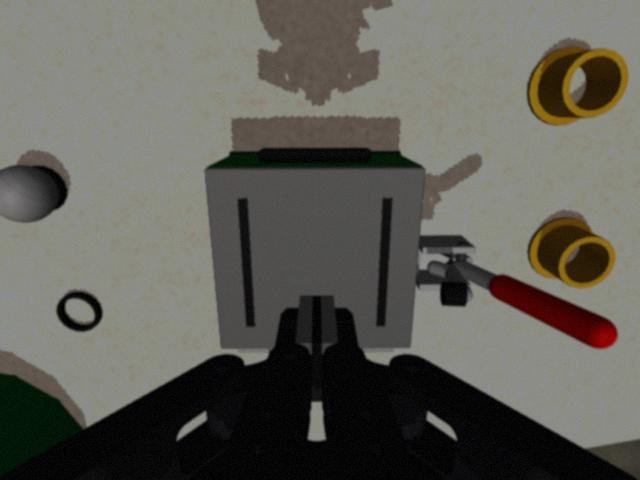

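The wrist view shows the lid shut flat and the handle still open at (550,310). The flared knuckles could touch the handle end, so I consider a quarter turn and check where the camera sits.

```bash
python3 - <<'E'
from h import *
o=manip.get_obs();s=manip.snapshot("wrist");Rc=rot(o["tcp_rot"]);print("cam in tool",Rc.T@(np.array(s["eye"])-o["ee_pos"]))
w=cloud(s);q=(w-o["ee_pos"])@Rc;near=(q[...,2]<0)&(q[...,2]>-120)
P=q[near]
for z0 in range(-100,0,10):
    S=P[abs(P[:,2]-z0)<5]
    if len(S): print(z0,len(S),S.min(0).round(0),S.max(0).round(0))
E
```

```text
cam in tool [  77.82718626    0.72197773 -142.99851998]
-90 5061 [ 11. -60. -93.] [ 20.  62. -85.]
-80 16838 [ -1. -60. -85.] [ 19.  62. -75.]
-70 12668 [ -9. -52. -75.] [ 19.  54. -65.]
-60 10455 [-10. -45. -65.] [ 17.  46. -55.]
-50 6197 [-12. -37. -55.] [ 15.  38. -45.]
-40 1789 [-11. -27. -45.] [ 14.  29. -35.]
-30 1078 [  6. -13. -35.] [ 12.  14. -25.]
-20 1039 [  6. -13. -25.] [ 12.  14. -15.]
-10 765 [  6. -13. -15.] [12. 14. -5.]
```

Request:
servo_tool(rows=[[0,0,0.143,0,0,0,0],[0,0,0.143,0,0,0,0],[0,0,0.143,0,0,0,0],[0,0,0.143,0,0,0,0],[0,0,0.143,0,0,0,0]])

```text
t: 18.25
ee_pos: [492.2, 10.4, 283.3]
tcp_rot: [0.457, 0.89, -0.001, -0.001]
force: [0.0, -0.3, -0.3]
finger_gap: 0.001
finger_force: 0.0
```

Request:
servo_tool(rows=[[0,0,0.143,0,0,0,0],[0,0,0.143,0,0,0,0],[0,0,0.143,0,0,0,0],[0,0,0.143,0,0,0,0],[0,0,0.143,0,0,0,0]])

```text
t: 18.75
ee_pos: [492.2, 10.4, 283.3]
tcp_rot: [0.739, 0.674, -0.001, -0.001]
force: [0.3, -0.1, 0.4]
finger_gap: -0.0
finger_force: 0.0
```

Request:
servo_tool(rows=[[0,0,0.141,0,0,0,0],[0,0,0,3.0,1.2,0,0],[0,0,0,4.0,1.6,0,0],[0,0,0,4.0,1.6,0,0],[0,0,0,0,0,0,0]])

```text
t: 19.25
ee_pos: [562.4, 111.0, 283.0]
tcp_rot: [0.782, 0.623, -0.0, -0.001]
force: [0.2, 0.6, -0.2]
finger_gap: -0.002
finger_force: 0.0
```

```bash
python3 - <<'E'
from h import *
o=manip.get_obs();print(o["t"],tocase(o["ee_pos"]),o["joints"].round(2))
step(C0+RC@np.array([0,126,205]),-12.9,4)
E
```

```text
19.25 [ -5.3243599  113.84578764 282.99804653] [0.19 0.23 1.69 0.   1.23 0.42]
total rot [-0.0018 -0.0005 -0.0005] shift cm [1.21 0.55 7.8 ] | per row/ 4 [-0.0004 -0.0001 -0.0001] [0.303 0.136 1.95 ]
```

Request:
servo_tool(rows=[[0,0,0,1.2,0.55,2.0,0],[0,0,0,0,0,3.0,0],[0,0,0,0,0,2.0,0],[0,0,0,0,0,0.8,0],[0,0,0,0,0,0,0]])

```text
t: 19.75
ee_pos: [567.6, 117.5, 205.2]
tcp_rot: [0.783, 0.622, -0.002, -0.001]
force: [0.1, -0.7, -0.1]
finger_gap: 0.004
finger_force: 0.0
```

Request:
servo_tool(rows=[[0,0,0,0.6,0,0.15,0],[0,0,0,0.65,0,0.2,0],[0,0,0,0.8,0,0.3,0],[0,0,0,0,0,0,0]])

```text
t: 20.15
ee_pos: [574.5, 138.6, 201.3]
tcp_rot: [0.783, 0.623, 0.0, 0.001]
force: [-0.3, -4.5, 6.9]
finger_gap: -0.001
finger_force: 3.4
```

```bash
python3 - <<'E'
from h import *
o=manip.get_obs();print(o["t"],tocase(o["ee_pos"]),RC.T@o["force"])
E
```

```text
20.15 [  0.24658133 143.51801606 201.34764663] [ 0.7182663  -4.47028585  6.93324426]
```

Request:
servo_tool(rows=[[0,0,0,0.77,0,0.37,0],[0,0,0,0.73,0,0.45,0],[0,0,0,0.68,0,0.52,0],[0,0,0,0,0,0,0]])

```text
t: 20.55
ee_pos: [579.6, 160.0, 188.3]
tcp_rot: [0.783, 0.622, 0.001, 0.001]
force: [-0.4, -3.1, 8.4]
finger_gap: -0.003
finger_force: 4.0
```

```bash
python3 - <<'E'
from h import *
o=manip.get_obs();print(o["t"],tocase(o["ee_pos"]),RC.T@o["force"],o["finger_gap"])
E
```

```text
20.55 [  0.51108066 165.50980821 188.25570744] [ 0.33657323 -3.1527194   8.4440153 ] -0.0025264828896699775
```

Request:
servo_tool(rows=[[0,0,0,0.62,0,0.59,0],[0,0,0,0.56,0,0.64,0],[0,0,0,0.35,0,0.48,0],[0,0,0,0.28,0,0.43,0],[0,0,0,0,0,0,0]])

```text
t: 21.05
ee_pos: [582.9, 177.5, 165.8]
tcp_rot: [0.783, 0.622, 0.0, 0.0]
force: [0.6, -0.6, 1.6]
finger_gap: -0.005
finger_force: 0.5
```

Request:
servo_tool(rows=[[0,0,0,0.2,0,0.37,0],[0,0,0,0.26,0,0.54,0],[0,0,0,0.3,0,0.6,0],[0,0,0,0,0,0,0]])

```text
t: 21.45
ee_pos: [583.7, 184.4, 149.3]
tcp_rot: [0.783, 0.622, -0.001, -0.0]
force: [-1.9, -1.3, -1.1]
finger_gap: 0.002
finger_force: 0.0
```

```bash
python3 - <<'E'
from h import *
o=manip.get_obs();print(o["t"],tocase(o["ee_pos"]),RC.T@o["force"],o["finger_gap"])
E
```

```text
21.45 [ -1.02581757 190.15885504 149.28841651] [-1.54601707 -1.65196998 -1.06609594] 0.002251587332592782
```

Request:
servo_tool(rows=[[0,0,0,0.1,0,0.6,0],[0,0,0,0.1,0,0.6,0],[0,0,0,0,0,0.4,0],[0,0,0,0,0,0,0],[0,0,0,0,0,0,0]])

```text
t: 21.95
ee_pos: [584.8, 186.2, 134.5]
tcp_rot: [0.783, 0.622, -0.0, -0.0]
force: [0.7, 0.1, 0.2]
finger_gap: -0.002
finger_force: 0.0
```

Request:
servo_tool(rows=[[0,0,0,0,0,0.15,0],[0,0,0,0,0,0.1,0],[0,0,0,0,0,0,0]])

```text
t: 22.25
ee_pos: [584.8, 186.2, 132.2]
tcp_rot: [0.783, 0.622, 0.0, -0.0]
force: [-0.7, 0.5, -0.0]
finger_gap: -0.003
finger_force: 0.0
```

Request:
servo_tool(rows=[[0,0,0,0,0,0.1,0],[0,0,0,0,0,0,0],[0,0,0,0,0,0,0]])

```text
t: 22.55
ee_pos: [584.8, 186.2, 131.2]
tcp_rot: [0.783, 0.622, -0.0, -0.0]
force: [-0.0, 0.4, 0.6]
finger_gap: -0.003
finger_force: 0.0
```

No contact down to 131 mm, so the handle is already at or below level. I retreat and verify.

Request:
servo_tool(rows=[[0,0,0,0,0,-2,0],[0,0,0,0,0,-4,0],[0,0,0,-2,0,-4.5,0],[0,0,0,-4,0,-2,0],[0,0,0,-4.5,0,0,0]])

```text
t: 23.05
ee_pos: [563.0, 84.0, 260.1]
tcp_rot: [0.782, 0.623, 0.003, 0.002]
force: [0.8, -0.1, 0.2]
finger_gap: -0.002
finger_force: 0.0
```

Request:
servo_tool(rows=[[0,0,0,-4.5,0,0,0],[0,0,0,-4.5,0,0,0],[0,0,0,-4.5,0,0,0],[0,0,0,0,0,0,0],[0,0,0,0,0,0,0]])

```text
t: 23.55
ee_pos: [530.5, -48.4, 256.4]
tcp_rot: [0.784, 0.621, 0.0, 0.0]
force: [0.1, 1.0, 0.1]
finger_gap: 0.006
finger_force: 0.0
```

```bash
python3 look.py; python3 - <<'E'
from h import *
s=manip.snapshot("side");cv2.imwrite("pics/end.png",cv2.resize(s["color"][100:440,200:500],None,fx=1.7,fy=1.7))
w=cloud(s)
for q in("steel_ball_center","bushing_a"):
    for m in manip.masks_of(q,"side")[:2]: print(q,m["confidence"],m["extent"])
E
```

```text
23.55 [ -0.87520572 -48.63597001 256.38569002] [0.1039887  1.03184624 0.09335222] [-0.09  0.18  1.8   0.    1.15  0.14]
top 65 lid angle 0.09676069849831367 z@hinge 110.51604354264505
 red 395 [ -0.36011934 204.04800346 127.51857864] dir [-3.99154159e-04  9.99998592e-01 -1.62998167e-03] ang -0.0016299825203581197 [ -8.90039519 162.51595846 117.33692379] [ 10.78421801 245.62978423 133.65740613]
 grey 108 [-18.65806859 114.74468462 125.00685976] [ 20.86727847 171.25215557 128.76673677] [(110, np.float64(125.0)), (120, np.float64(128.0)), (130, np.float64(129.0)), (140, np.float64(129.0)), (150, np.float64(128.0)), (160, np.float64(127.0)), (170, np.float64(127.0))]
side 1440 lid angle -0.00010223402395755001 z@hinge 117.27946090582316
 red 152 [ -3.04500679 199.23907678 128.2834601 ] dir [-0.003126    0.99987733  0.0153475 ] ang 0.015348173372561228 [-10.65919637 161.64650266 118.58317427] [  7.44519375 244.52979523 132.26301292]
 grey 177 [-20.66797148  60.48344498 125.08782418] [ 20.77609984 179.3255628  139.29450308] [(70, np.float64(139.0)), (80, np.float64(139.0)), (90, np.float64(139.0)), (100, np.float64(137.0)), (110, np.float64(128.0)), (120, np.float64(128.0)), (130, np.float64(129.0)), (140, np.float64(128.0)), (150, np.float64(129.0)), (160, np.float64(129.0))]
wrist 50383 lid angle 0.0017775885672918715 z@hinge 116.20561872728248
 grey 1514 [-19.16506932  60.01331706 125.00034223] [ 19.99509442  99.55106904 139.70365735] [(70, np.float64(139.0)), (80, np.float64(139.0)), (90, np.float64(140.0)), (100, np.float64(139.0))]
steel_ball_center 0.59 [340.3, 383.9, 377.9, 423.1]
bushing_a 0.7 [291.5, 194.7, 310.7, 219.9]
```

View pics/end.png

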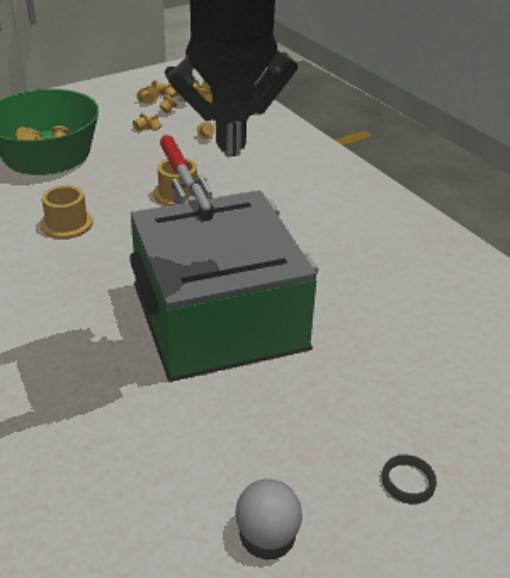

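The picture shows the lid shut flat, the red handle level at (175,155) with its arm on the lid at (205,208), and the robot clear. The steel ball (268,515) and both bushings (65,212) and (178,180) are where they were. Handing in.

```bash
python3 -c "
from workcell import manip
print(manip.finish_job())"
```

```text
the job is handed in; nothing more can be done
None
```

The brass ball is in the nest, the lid is shut and pressed home with about 6 N, the clamp is snapped over with its handle level, the steel ball and both bushings were left alone, and the job was handed in at about 24 s.

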